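# Free the lidded tub from the packed crate and close it

## Task

In the crowded crate, push the low white tub lengthwise along the crate's floor, out from between the tea box on one side and the jar and tin on the other, into the empty end; then lift it out by its sides and set it down, without dropping it, upright in the middle of the chopping board with its length along the board's length. Only once it stands there, press its wooden lid fully home and take the hand away. Leave everything else in the crate standing in the crate, and do not knock over or push away the spice jar and the tumbler on the board.

Things in the scene. Friction and masses are not known exactly. Their poses are not given: they have to be found in the camera images.
- crate: open slatted wooden crate, fixed, outside 300 (its x) x 236 (its y) x 70 mm high, walls and floor 5 mm thick (inside 290 x 226 mm). Origin: centre of the underside; the inner floor is 5 mm above it. Its -x half is packed; its +x end is the empty end (only the salt mill stands there, in the -y corner). The crate may be turned any way.
- tub: low white rectangular ceramic storage tub, 110 (its x) x 58 (its y) x 46 mm to the rim, with a flat, knobless wooden lid; about 0.3 kg. Origin: centre of its underside. It stands near the middle of the crate's width with its x roughly along the crate's x, 2 to 25 mm from its neighbours on both long sides, with a clear slot 40 to 65 mm wide between its -x end and the crate's -x wall.
- lid (a joint): height of the tub's lid above fully home, m: 0 = fully home (lid top 53 mm above the tub's underside), starts 7 to 11 mm proud. The lid is a tight fit that moves down only when pressed with about 5 N, and cannot come off.
- lid_top (a point): centre of the lid's top face (108 x 56 mm), z up.
- tea_box: closed cardboard tea box lying in the crate, on the +y side of the tub: 69 (its x) x 133 mm (its y), 66 mm high, its long y axis along the crate's x. Origin: centre of its underside.
- jam_jar: squat round jam jar with a metal lid, 66 mm diameter, 88 mm high, on the -y side of the tub. Origin: centre of its underside.
- food_tin: round food tin, 58 mm diameter, 72 mm high, on the -y side of the tub, beside the jam jar. Origin: centre of its underside.
- salt_mill: small upright salt mill, 44 mm diameter, 90 mm high, in the +x, -y corner of the crate. Origin: centre of its underside.
- board: chopping board lying flat on low feet, fixed, 198 (its x) x 351 (its y, its length) mm, top 12 mm above its origin. Origin: centre of the underside.
- board_mid (a point): centre of the board's top face.
- spice_jar: spice jar, 46 mm diameter, 106 mm high, standing near one end of the board. Origin: centre of its underside.
- tumbler: tumbler, 75 mm diameter at the rim, 100 mm high, standing near the other end of the board. Origin: centre of its underside.

How it is judged:
By the outcome, as a careful person would: the job done as asked, in the order asked, and still so for the second after the job is handed in, with the robot touching nothing.
It also fails if it takes over 64 s, if anything falls off the work surface, if the arm or the gripper's body presses on something with over 40 N, if the wrist force passes 120 N, or if a joint passes its speed limit or range.

## Robot

A 6-joint arm with a two-finger parallel gripper is mounted at the origin on a cart in front of the work surface, level with it; the furniture and walls round the work are solid. World frame = base frame: x ahead of the robot, y to its left, z up, the work surface at z = 0. Lengths are in mm, angles in rad, forces in N, time in s.
With the tool pointing down it reaches from about 400 to 925 mm from the base axis. Payload 12.5 kg.
Tool frame: the origin (TCP) lies between the finger pads; the fingertips stand env.tip_extent ahead of it and the grasp point (between the pads) lies 11 mm behind it (env.tip_extent is the distance from the TCP to the fingertips, in mm); z points along the fingers, y is the line along which they close (so a half turn about z gives the same grasp; the last joint's range is limited). The gripper opens to 95 mm and grips with 3 to 60 N. Pads are 20 mm wide; open, the fingers measure 119 mm over their backs; the gripper's body (75 mm by 180 mm) begins 59 mm behind the grasp point.
Start: joints at [1.225, 0.491, 1.559, -0, 1.092, -0.106], TCP at [148.424, 607.138, 222.661] pointing down, gripper open.
Joint ranges: [-3.1, 3.1], [-0.84, 2.19], [0.05, 2.79], [-1.13, 4.28], [0.06, 2.93], [-2.69, 2.69]. Speed limits (rad/s): [2.22, 2.22, 2.79, 3.14, 3.14, 3.14].

## Interface

Orientations are given as [roll, pitch, yaw] about the fixed x, y, z axes, in that order (R = Rz(yaw) Ry(pitch) Rx(roll)).
In Python, from cell import env gives the robot as it stands.
- The arm moves only by the tool carry_out, never from a script. Its argument "motion" is a list of rows, each a list of 5 numbers: the shift along the tool's x, y, z in mm, then the turn about the tool's z in degrees, then the closure, from 0 (fully open) to 1 (shut). A call has 1 to 12 rows; each row shifts and turns the commanded pose from where the row before left it, along the tool's axes as they then stand; what a row does not reach is not made up. A row lasts 1/10 s, in which the tool goes at most 50 mm and 8.59 degrees, less where a joint would pass 70% of its speed; a pose out of reach is approached as far as the arm can. A call with a gripper value outside its range is refused whole. The fingers move at their own pace and stop on an object; the grip force is fixed at half the most. Time passes only in rows, so rows that do not move let the fingers close. It gives the time, the measured TCP pose, the force, the opening and the grip force at its end, in the units of the state.
- env.state(): the state, without advancing time (a new reading comes with each control period).
- env.read_camera(name): name is "side" or "top" or "wrist"; returns a dict with "color" (480x640x3 uint8, red, green, blue), "K" (3x3 intrinsics, pixels), "dist" ([k1, k2, p1, p2, k3] as OpenCV has them; the pictures are not rectified), "R" (3x3) and "t" (3): a world point X has camera coordinates R X + t; the wrist camera has in their place "hand_eye" (4x4, takes a point from camera to tool coordinates, whose origin is the TCP and whose axes are the flange's). Camera axes: x right, y down, z forward; pixel columns grow to the right and rows downward; lengths in mm; the calibration is good to about 2 mm. A picture is of the moment at which its call begins: read the wrist's pose just before it. There is no depth.
- env.job_done(): hands the job in; it is judged then, once.
The state is a dict: "t": time; "joints": joint angles; "qvel": joint speeds; "tau": joint torques, N m; "eef_pos": TCP position; "tcp_rot": TCP orientation; "ft_force": force on the tool from outside, world axes, zero at the start; "moment": the same for the moment, N m; "opening": opening from 0.0 (shut) to 1.0 (fully open); "grip_force": force on a finger pad.
Only numpy, scipy, OpenCV 4.12 (cv2) and the standard library are available. Lean on these libraries where they do the work, as an engineer would, in place of code of your own. Each camera call takes 0.05 s, during which the arm holds its last target. There are 200 camera calls.

## Working session

There is one attempt and no reset: what is moved stays moved. The work goes in short steps, Python scripts to look and compute and a tool call to move; the robot and the scene stay as the last step left them, time stands still between calls to the robot, and variables do not carry over. Pictures are saved under pics/ and viewed, at most 10 in all, crops included, and the job is handed in when it is done.

Besides the shell and the picture viewer there is one more tool, called after "Emit:" by a JSON object that holds its "name" and its "arguments", one argument or row to a line. carry_out: Moves the arm, as the interface text tells. Its arguments: {"type":"object","properties":{"motion":{"type":"array"}},"required":["motion"]}

```bash
mkdir -p pics; ls; python3 - <<'E'
from cell import env
import cv2
print(env.state(), env.tip_extent)
for n in ("top","side"):
    c=env.read_camera(n); cv2.imwrite(f"pics/{n}0.png",c["color"][:,:,::-1]); print(n,c["K"],c["dist"],c["R"],c["t"])
c=env.read_camera("wrist"); print(c["hand_eye"],c["K"],c["dist"])
E
```

```text
pics
{'t': 0.0, 'joints': array([ 1.22538003e+00,  4.91569453e-01,  1.55943326e+00, -2.55595626e-05,
        1.09170928e+00, -1.05578879e-01]), 'qvel': array([-0.00111714, -0.00111163,  0.00039587, -0.00035812,  0.00088339,
       -0.00122114]), 'tau': array([ 1.67505721e-03, -6.12613320e+01, -2.58176923e+01,  6.93643838e-02,
        4.82197548e-02, -7.11585653e-05]), 'eef_pos': array([148.35805904, 606.89979877, 222.06117438]), 'tcp_rot': array([-3.14047716e+00, -9.54163373e-05,  2.90176697e+00]), 'ft_force': array([ 0.27063936,  0.46217194, -0.22078705]), 'moment': array([ 0.02850771, -0.05051937, -0.03074048]), 'grip_force': 0.0, 'opening': 1.0031056219682548} 8.0
top [[435.03425754   0.         324.71720291]
 [  0.         435.03425754 243.02960533]
 [  0.           0.           1.        ]] [-0.01723776  0.          0.          0.          0.        ] [[-0.00914834 -0.99976141  0.01983534]
 [-0.99351979  0.0068403  -0.11345325]
 [ 0.1132905  -0.02074471 -0.99334532]] [-104.42617339  545.32650759  839.41542077]
side [[441.02113612   0.         316.33089964]
 [  0.         441.02113612 236.93756707]
 [  0.           0.           1.        ]] [-0.03328516  0.          0.          0.          0.        ] [[-0.95996939 -0.27963158  0.01627755]
 [-0.18458488  0.58782654 -0.78764737]
 [ 0.2106827  -0.75912195 -0.61591124]] [494.01660118 220.72632508 795.96686064]
[[ 8.95011375e-04 -9.71466395e-01 -2.37175551e-01  6.60031332e+01]
 [ 9.99997524e-01  3.86275075e-04  2.19143964e-03 -1.39888736e-02]
 [-2.03729496e-03 -2.37176926e-01  9.71464336e-01 -1.61661225e+02]
 [ 0.00000000e+00  0.00000000e+00  0.00000000e+00  1.00000000e+00]] [[340.56005048   0.         318.6889881 ]
 [  0.         340.56005048 246.78943498]
 [  0.           0.           1.        ]] [-0.00400003  0.          0.          0.          0.        ]
```

View pics/top0.png

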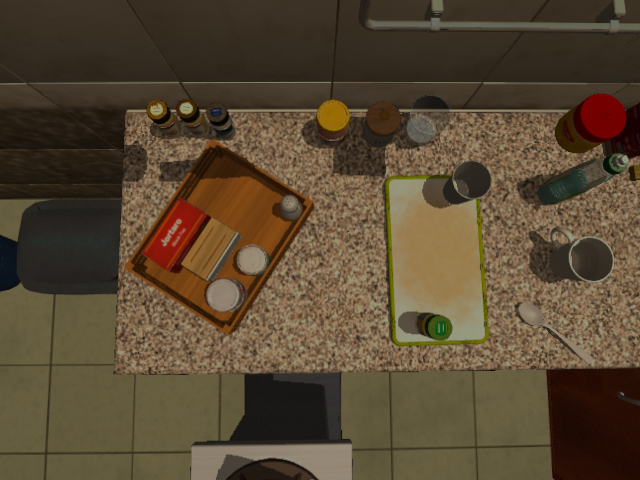

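View pics/side0.png

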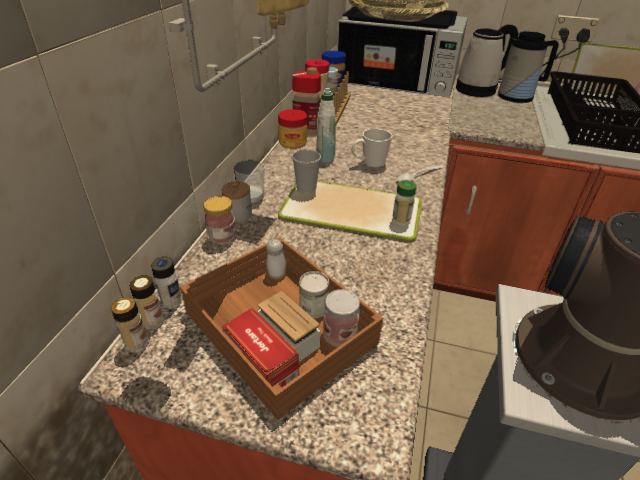

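The top view shows the crate at about (130–310, 145–330) with its empty end to the upper right, and the tub lid at about (210, 248). The board is at (388–487, 176–345), with the tumbler at (468, 182) and the spice jar at (436, 326). Next I'll enlarge the crate.

```bash
python3 - <<'E'
import cv2
a=cv2.imread("pics/top0.png")[140:335,120:320]; cv2.imwrite("pics/topc.png",cv2.resize(a,None,fx=3,fy=3,interpolation=cv2.INTER_CUBIC))
a=cv2.imread("pics/side0.png")[235:410,180:385]; cv2.imwrite("pics/sidec.png",cv2.resize(a,None,fx=3.4,fy=3.4,interpolation=cv2.INTER_CUBIC))
E
```

```text
(no output)
```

View pics/topc.png

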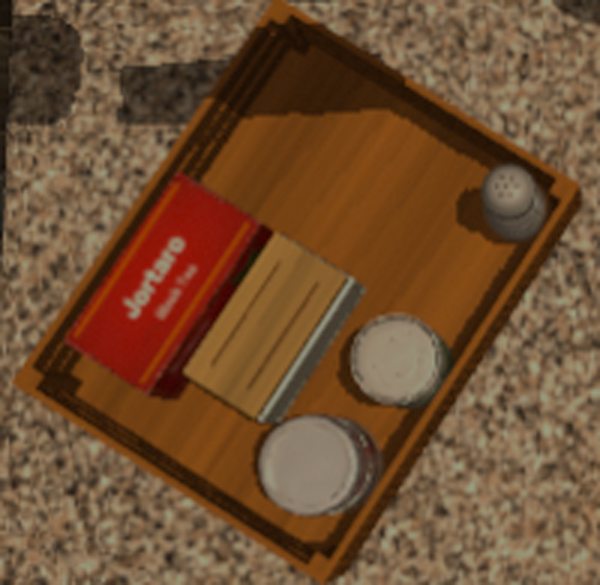

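View pics/sidec.png

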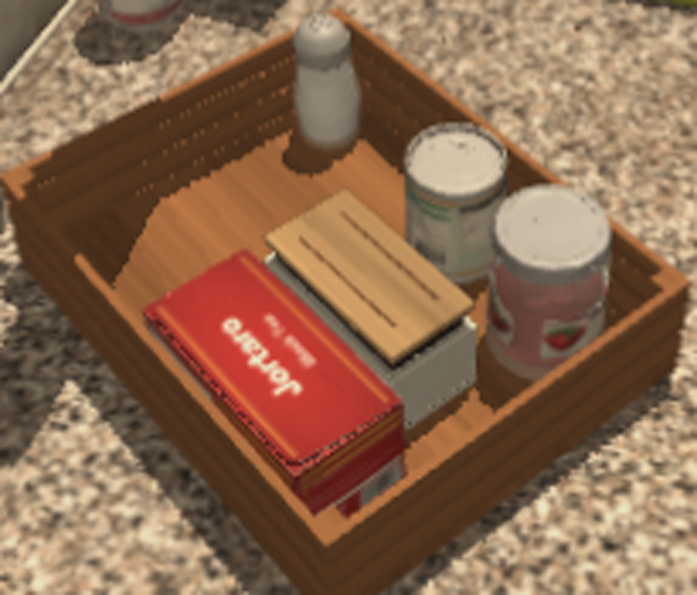

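The crop (x3, offset 120,140) shows the crate rim corners at (280,3), (580,190), (325,580) and (17,382). The lid corners are at (275,233), (354,278), (262,418) and (185,372). The tea box, tin, jar and mill tops are also clear, and the side crop confirms the lid stands proud.

```bash
cat > h.py <<'E'
import numpy as np, cv2, json
from scipy.spatial.transform import Rotation as Ro
from cell import env
def ray(c,uv,z,R=None,t=None):
    R=c["R"] if R is None else R; t=c["t"] if t is None else t
    p=cv2.undistortPoints(np.float64(uv).reshape(-1,1,2),c["K"],np.float64(c["dist"])).reshape(-1,2)
    d=np.c_[p,np.ones(len(p))]@R; o=-R.T@t
    return o+d*((z-o[2])/d[:,2])[:,None]
def wristRt(s,c):
    T=np.eye(4); T[:3,:3]=Ro.from_euler('xyz',s["tcp_rot"]).as_matrix(); T[:3,3]=s["eef_pos"]
    M=np.linalg.inv(T@c["hand_eye"]); return M[:3,:3],M[:3,3]
E
python3 - <<'E'
from h import *
np.set_printoptions(suppress=True,precision=1)
c=env.read_camera("top")
def f(n,p,z,crop=1):
    p=np.float64(p); p=p/3+[120,140] if crop else p
    q=ray(c,p,z)[:,:2]; print(n,q.tolist() if 0 else q.round(1).tolist())
    if len(q)==4:
        print('  ctr',q.mean(0),'sides',[np.linalg.norm(q[i]-q[i-1]).round(1) for i in range(4)],'ang',[np.degrees(np.arctan2(*(q[i]-q[i-1])[::-1])).round(1) for i in range(4)])
f('crate',[(280,3),(580,190),(325,580),(17,382)],70)
f('lid',[(275,233),(354,278),(262,418),(185,372)],67)
f('tea',[(183,175),(270,232),(150,390),(67,343)],71)
f('jar',[(309,465)],93); f('tin',[(398,358)],77); f('mill',[(511,187)],95)
f('board',[(386.5,178),(479,175.5),(488,343),(393,345)],12,0)
f('tumbler',[(470,181)],112,0); f('spice',[(438,327)],118,0)
f('tumblerbase',[(461,192)],12,0)
E
```

```text
crate [[743.1, 108.7], [617.6, -86.7], [371.8, 73.4], [496.4, 269.3]]
  ctr [557.2  91.2] sides [np.float64(294.4), np.float64(232.3), np.float64(293.4), np.float64(232.2)] ang [np.float64(-33.1), np.float64(-122.7), np.float64(146.9), np.float64(57.5)]
lid [[591.2, 109.4], [561.7, 58.4], [472.7, 115.3], [502.2, 164.6]]
  ctr [531.9 111.9] sides [np.float64(104.7), np.float64(59.0), np.float64(105.6), np.float64(57.5)] ang [np.float64(-31.8), np.float64(-120.0), np.float64(147.4), np.float64(59.1)]
tea [[628.6, 168.2], [591.2, 111.7], [490.7, 185.1], [520.8, 238.3]]
  ctr [557.8 175.8] sides [np.float64(128.6), np.float64(67.8), np.float64(124.4), np.float64(61.2)] ang [np.float64(-33.0), np.float64(-123.5), np.float64(143.9), np.float64(60.5)]
jar [[443.0, 79.6]]
tin [[509.3, 28.3]]
mill [[614.5, -43.7]]
board [[682.9, -239.8], [687.8, -435.7], [341.4, -437.0], [340.0, -244.3]]
  ctr [ 513.  -339.2] sides [np.float64(342.8), np.float64(196.0), np.float64(346.4), np.float64(192.8)] ang [np.float64(0.7), np.float64(-88.6), np.float64(-179.8), np.float64(90.4)]
tumbler [[649.9, -379.3]]
spice [[383.0, -307.0]]
tumblerbase [[652.4, -395.8]]
```

Emit:
{"name": "carry_out", "arguments": {
  "motion": [
    [0,0,0,6.3,0],
    [0,0,0,6.3,0],
    [0,0,0,6.2,0.4],
    [-45,-16,0,0,0.83],
    [-45,-16,0,0,0.83],
    [-45,-16,0,0,0.83],
    [-45,-16,0,0,0.83],
    [-45,-16,0,0,0.83],
    [-45,-16,0,0,0.83],
    [-45,-16,0,0,0.83],
    [-45,-16,0,0,0.83],
    [-45,-16,0,0,0.83]
  ]
}}

```text
t: 1.4
eef_pos: [413.3, 266.2, 222.8]
tcp_rot: [3.141, 0.0, 2.574]
ft_force: [0.6, 0.9, 0.5]
opening: 0.217
grip_force: 0.0
```

Emit:
{"name": "carry_out", "arguments": {
  "motion": [
    [-45,-16,0,0,0.83],
    [-45,-16,0,0,0.83],
    [-45,-16,0,0,0.83],
    [-45,-16,0,0,0.83],
    [0,0,0,0,0.83],
    [0,0,0,0,0.83]
  ]
}}

```text
t: 2.0
eef_pos: [529.8, 116.3, 222.2]
tcp_rot: [-3.141, -0.001, 2.571]
ft_force: [-0.2, 1.1, -0.6]
opening: 0.167
grip_force: 0.0
```

```bash
python3 - <<'E'
from h import *
s=env.state(); c=env.read_camera("wrist"); cv2.imwrite("pics/w1.png",c["color"][:,:,::-1])
print(s["eef_pos"],np.degrees(s["tcp_rot"]),s["joints"],s["opening"],s["t"])
json.dump([list(s["eef_pos"]),list(s["tcp_rot"])],open("w1.json","w"))
E
```

```text
[529.81551107 116.33497109 222.21977681] [-1.79980563e+02 -4.37175667e-02  1.47335176e+02] [ 9.42570079e-02  3.74706440e-01  1.76183564e+00  2.40769462e-04
  1.00586048e+00 -9.06559707e-01] 0.16725942582162154 2.0
```

View pics/w1.png

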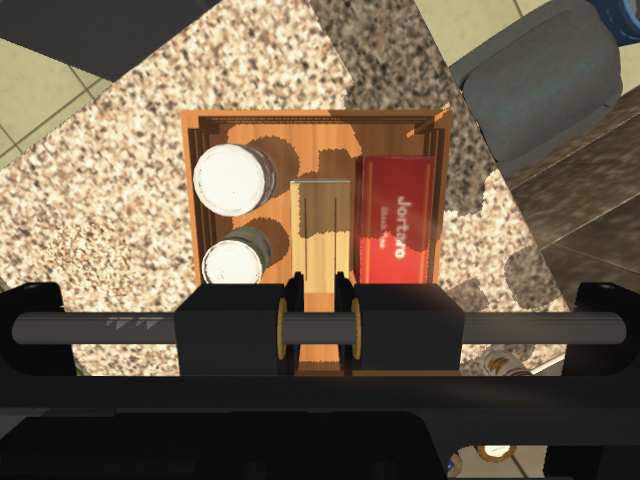

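The wrist view has image up as crate −x. The crate's rear rim corners are at (181,111) and (452,109), the lid's rear corners at (291,182) and (350,181), the jar top at (231,180), the tin top at (233,262) and the tea box's rear edge at v≈157 from u=362 to 434.

```bash
python3 - <<'E'
from h import *
np.set_printoptions(suppress=True,precision=1)
p,r=json.load(open("w1.json")); s=dict(eef_pos=p,tcp_rot=r)
c=env.read_camera("wrist"); R,t=wristRt(s,c)
o=np.array([557.2,91.2]); a=np.radians(-32.8); X=np.array([np.cos(a),np.sin(a)]); Y=np.array([-X[1],X[0]])
p=np.array(p)[:2]; print("tcp local",(p-o)@X,(p-o)@Y)
for n,uv,z in [("rim",[(181,111),(452,109)],70),("lidrear",[(291,182),(350,181)],67),("lidleft",[(291,182),(294,270)],67),("lidright",[(350,181),(350,270)],67),("jar",[(231,180)],93),("tin",[(233,262)],77),("tea rear",[(362,156),(434,156)],71)]:
    q=ray(c,uv,z,R,t)[:,:2]; print(n,q, "loc",np.c_[(q-o)@X,(q-o)@Y].tolist() and np.c_[(q-o)@X,(q-o)@Y].round(1).tolist(), np.degrees(np.arctan2(*(q[-1]-q[0])[::-1])) if len(q)>1 else '')
E
```

```text
tcp local -36.634307048149324 6.29321479132355
rim [[372.7  76.2]
 [497.7 274.6]] loc [[-146.9, -112.6], [-149.4, 121.9]] 57.79304427052779
lidrear [[474.4 122.5]
 [502.7 168.5]] loc [[-86.6, -18.5], [-87.7, 35.4]] 58.33833543680729
lidleft [[474.4 122.5]
 [546.1  78.2]] loc [[-86.6, -18.5], [-2.3, -17.0]] -31.724540151161005
lidright [[502.7 168.5]
 [575.5 124.1]] loc [[-87.7, 35.4], [-2.4, 37.6]] -31.373718867681497
jar [[445.9  83.4]] loc [[-89.4, -66.8]] 
tin [[506.4  36.7]] loc [[-13.1, -73.3]] 
tea rear [[489.5 188.6]
 [524.  242.6]] loc [[-109.7, 45.2], [-110.0, 109.2]] 57.41565869774437
```

Emit:
{"name": "carry_out", "arguments": {
  "motion": [
    [40,1,0,0,0.83],
    [40,0,0,0,0.83],
    [0,0,40,0,0.83],
    [0,0,40,0,0.83],
    [0,0,40,0,0.83],
    [0,0,30,0,0.83],
    [0,0,20,0,0.83],
    [0,0,20,0,0.83],
    [0,0,0,0,0.83],
    [0,0,0,0,0.83]
  ]
}}

```text
t: 3.1
eef_pos: [462.4, 161.8, 33.1]
tcp_rot: [-3.141, -0.0, 2.575]
ft_force: [-0.3, 0.2, -0.1]
opening: 0.168
grip_force: 0.0
```

Emit:
{"name": "carry_out", "arguments": {
  "motion": [
    [-12,0,0,0,0.83],
    [-6,0,0,0,0.83],
    [-6,0,0,0,0.83],
    [-6,0,0,0,0.83],
    [-6,0,0,0,0.83],
    [-6,0,0,0,0.83],
    [-6,0,0,0,0.83],
    [0,0,0,0,0.83]
  ]
}}

```text
t: 3.9
eef_pos: [504.4, 134.7, 32.6]
tcp_rot: [3.141, 0.001, 2.573]
ft_force: [-1.1, -0.0, 0.0]
opening: 0.171
grip_force: 0.0
```

Emit:
{"name": "carry_out", "arguments": {
  "motion": [
    [-7,0,0,0,0.83],
    [-7,0,0,0,0.83],
    [-7,0,0,0,0.83],
    [-7,0,0,0,0.83],
    [-7,0,0,0,0.83],
    [-7,0,0,0,0.83],
    [-7,0,0,0,0.83],
    [-7,0,0,0,0.83],
    [-7,0,0,0,0.83],
    [-7,0,0,0,0.83],
    [-6,0,0,0,0.83],
    [-6,0,0,0,0.83]
  ]
}}

```text
t: 5.1
eef_pos: [572.8, 90.8, 32.6]
tcp_rot: [3.142, -0.0, 2.574]
ft_force: [-0.9, 0.7, -1.8]
opening: 0.171
grip_force: 0.9
```

```bash
python3 - <<'E'
from h import *
c=env.read_camera("top"); a=c["color"][140:335,120:320,::-1]; cv2.imwrite("pics/t2.png",cv2.resize(a,None,fx=3,fy=3,interpolation=cv2.INTER_CUBIC)); print(env.state()["eef_pos"])
E
```

```text
[573.61839954  90.44793277  32.7066686 ]
```

Emit:
{"name": "carry_out", "arguments": {
  "motion": [
    [8,0,0,0,0.83],
    [0,0,-40,0,0.83],
    [0,0,-50,0,0.83],
    [0,0,-50,0,0.83],
    [0,0,-50,0,0.5],
    [-38,0,0,0,0],
    [-38,0,0,0,0],
    [0,0,0,0,0],
    [0,0,0,0,0],
    [0,0,0,0,0]
  ]
}}

```text
t: 6.15
eef_pos: [628.8, 55.1, 222.4]
tcp_rot: [-3.141, -0.001, 2.574]
ft_force: [-0.3, 0.5, 0.2]
opening: 0.617
grip_force: 0.0
```

```bash
python3 - <<'E'
from h import *
s=env.state(); c=env.read_camera("wrist"); cv2.imwrite("pics/w2.png",c["color"][:,:,::-1])
print(s["eef_pos"],np.degrees(s["tcp_rot"]),s["opening"],s["t"])
json.dump([list(s["eef_pos"]),list(s["tcp_rot"])],open("w1.json","w"))
E
```

```text
[628.84518799  55.1251698  222.43245052] [-1.79987088e+02 -3.82482272e-02  1.47484803e+02] 0.6170377356856535 6.15
```

View pics/w2.png

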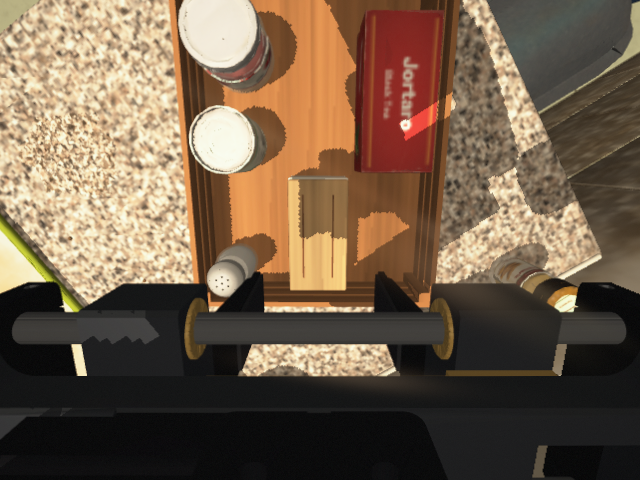

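The tub now sits in the empty end, with its lid corners at (289,179), (348,179), (346,291) and (290,290). The tea box, tin, jar and mill are all standing.

```bash
python3 - <<'E'
from h import *
p,r=json.load(open("w1.json")); s=dict(eef_pos=p,tcp_rot=r)
c=env.read_camera("wrist"); R,t=wristRt(s,c)
q=ray(c,[(289,179),(348,179),(346,291),(290,290)],67,R,t)[:,:2]; m=q.mean(0)
print(q,m,[np.linalg.norm(q[i]-q[i-1]) for i in range(4)],[np.degrees(np.arctan2(*(q[i]-q[i-1])[::-1])) for i in range(4)])
psi=r[2]; d=m-np.array(p)[:2]; print("tool shift",d@[np.cos(psi),np.sin(psi)],d@[np.sin(psi),-np.cos(psi)])
q=ray(c,[(223,283)],95,R,t)[:,:2]; d=q[0]-np.array(p)[:2];print("mill tool",d@[np.cos(psi),np.sin(psi)],d@[np.sin(psi),-np.cos(psi)])
q=ray(c,[(357,172),(430,172),(227,138)],71,R,t)[:,:2]; d=q-np.array(p)[:2];print("tea front,tin tool",d@[np.cos(psi),np.sin(psi)],d@[np.sin(psi),-np.cos(psi)])
E
```

```text
[[570.18307928  61.09081233]
 [599.14006823 106.6012591 ]
 [691.06968693  48.38692011]
 [660.42391851   2.2292717 ]] [630.20418824  54.57706581] [np.float64(107.74084661941389), np.float64(53.941709040108485), np.float64(108.81159891355867), np.float64(55.40479789012386)] [np.float64(146.88472956891474), np.float64(57.532575403233), np.float64(-32.34399466308896), np.float64(-123.5816533780948)]
tool shift -1.4405941330470764 0.26830618758075325
mill tool -37.74753102741552 -85.13231052265833
tea front,tin tool [59.06961602 59.15105558 88.17487792] [ 35.05533309 100.72190061 -79.93293568]
```

Emit:
{"name": "carry_out", "arguments": {
  "motion": [
    [-1,0,40,0,0],
    [0,0,40,0,0],
    [0,0,40,0,0],
    [0,0,30,0,0],
    [0,0,25,0,0],
    [0,0,15,0,0],
    [0,0,0,0,0]
  ]
}}

```text
t: 6.95
eef_pos: [629.6, 54.3, 31.2]
tcp_rot: [-3.14, -0.002, 2.574]
ft_force: [-0.3, 0.4, -0.8]
opening: 0.998
grip_force: 0.0
```

Emit:
{"name": "carry_out", "arguments": {
  "motion": [
    [0,0,0,0,0.2],
    [0,0,0,0,0.3],
    [0,0,0,0,0.4],
    [0,0,0,0,0.6],
    [0,0,0,0,0.6],
    [0,0,0,0,0.6],
    [0,0,0,0,0.6]
  ]
}}

```text
t: 7.65
eef_pos: [630.6, 53.8, 33.0]
tcp_rot: [3.142, 0.0, 2.574]
ft_force: [-1.4, -0.8, 5.7]
opening: 0.611
grip_force: 30.0
```

Emit:
{"name": "carry_out", "arguments": {
  "motion": [
    [0,0,-10,0,0.6],
    [0,0,-15,0,0.6],
    [0,0,-25,0,0.6],
    [0,0,-30,0,0.6],
    [0,0,-30,0,0.6],
    [0,0,-30,0,0.6],
    [0,0,-20,0,0.6],
    [0,0,0,0,0.6]
  ]
}}

```text
t: 8.45
eef_pos: [631.5, 54.1, 196.4]
tcp_rot: [3.139, 0.005, 2.574]
ft_force: [0.6, -0.2, -4.3]
opening: 0.607
grip_force: 30.0
```

```bash
python3 - <<'E'
from h import *
c=env.read_camera("side"); a=c["color"][165:260,260:440,::-1]; b=cv2.resize(a,None,fx=4,fy=4,interpolation=cv2.INTER_CUBIC)
d=env.read_camera("top")["color"][:,:,::-1]; d=cv2.resize(d[160:360,370:510],None,fx=3,fy=3,interpolation=cv2.INTER_CUBIC)
cv2.imwrite("pics/bs.png",b); cv2.imwrite("pics/bt.png",d)
E
```

```text
(no output)
```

View pics/bs.png

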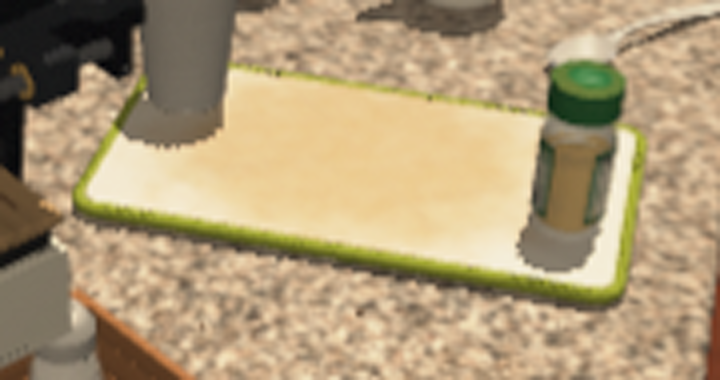

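View pics/bt.png

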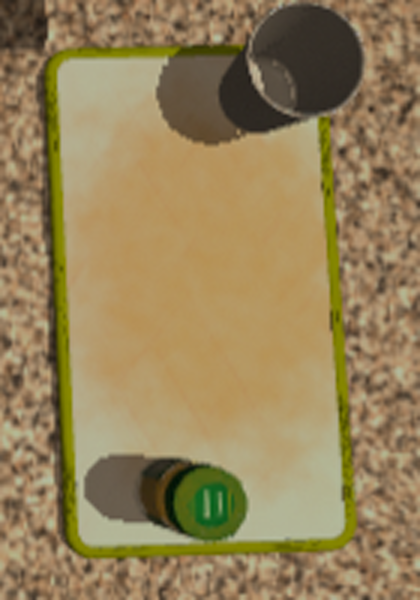

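The top crop (x3, offset 370,160) shows the board corners at about (47,50), (323,45), (354,551) and (67,555). The side crop (x4, offset 260,165) shows corners at about (145,62), (645,127), (620,296) and (75,200).

```bash
python3 - <<'E'
from h import *
np.set_printoptions(suppress=True,precision=1)
for n,uv,k,o in [("top",[(47,50),(323,45),(354,551),(67,555)],3,(370,160)),("side",[(147,60),(648,124),(620,296),(73,200)],4,(260,165))]:
    c=env.read_camera(n); q=ray(c,np.float64(uv)/k+o,12)[:,:2]
    print(n,q,q.mean(0),[np.linalg.norm(q[i]-q[i-1]) for i in range(4)],[np.degrees(np.arctan2(*(q[i]-q[i-1])[::-1])) for i in range(4)])
c=env.read_camera("side")
# crate rim corners in side crop (3.4x)
q=ray(c,np.float64([(335,10),(688,285),(330,545),(5,180)])/3.4+[180,235],70)[:,:2]; print("crate side",q,q.mean(0))
E
```

```text
top [[ 685.7 -238.1]
 [ 688.8 -432.9]
 [ 340.1 -437. ]
 [ 340.1 -242.9]] [ 513.7 -337.7] [np.float64(345.6974575495839), np.float64(194.848197718516), np.float64(348.8084312671455), np.float64(194.0351025653193)] [np.float64(0.7965300743185736), np.float64(-89.08053843359741), np.float64(-179.3400239894934), np.float64(90.0016177681971)]
side [[ 694.  -416.4]
 [ 344.1 -440.6]
 [ 341.7 -243.8]
 [ 684.6 -238.7]] [ 516.1 -334.9] [np.float64(177.89533626367415), np.float64(350.7339277432684), np.float64(196.80521930240496), np.float64(342.9111963296972)] [np.float64(-86.97179162979944), np.float64(-176.0476551062534), np.float64(90.69065932160328), np.float64(0.8406342057596543)]
crate side [[624.2 -82. ]
 [372.2  79.2]
 [496.8 273.2]
 [745.4 114.8]] [559.7  96.3]
```

Emit:
{"name": "carry_out", "arguments": {
  "motion": [
    [0,0,0,-8.3,0.6],
    [0,0,0,-8.3,0.6],
    [0,0,0,-8.3,0.6],
    [0,0,0,-8.3,0.6],
    [12,-30,0,0,0.6],
    [12,-40,0,0,0.6],
    [12,-40,0,0,0.6],
    [12,-40,0,0,0.6],
    [12,-40,0,0,0.6],
    [12,-40,0,0,0.6],
    [12,-40,0,0,0.6],
    [12,-40,0,0,0.6]
  ]
}}

```text
t: 9.9
eef_pos: [537.2, -258.5, 191.6]
tcp_rot: [3.141, -0.001, -3.13]
ft_force: [0.3, -0.1, -3.7]
opening: 0.609
grip_force: 30.0
```

Emit:
{"name": "carry_out", "arguments": {
  "motion": [
    [12,-40,0,0,0.6],
    [14,-42,0,0,0.6],
    [0,0,0,0,0.6],
    [0,0,0,0,0.6]
  ]
}}

```text
t: 10.3
eef_pos: [512.3, -340.0, 191.3]
tcp_rot: [3.14, -0.002, -3.132]
ft_force: [-0.3, 1.0, -5.3]
opening: 0.609
grip_force: 30.0
```

```bash
python3 - <<'E'
from h import *
s=env.state(); c=env.read_camera("wrist"); cv2.imwrite("pics/w3.png",c["color"][:,:,::-1])
print(s["eef_pos"],np.degrees(s["tcp_rot"]),s["opening"],s["t"],s["grip_force"])
json.dump([list(s["eef_pos"]),list(s["tcp_rot"])],open("w1.json","w"))
E
```

```text
[ 512.32394348 -340.01474694  191.32900228] [ 1.79904603e+02 -8.72477938e-02 -1.79463564e+02] 0.6094058161005201 10.3 29.99933660030365
```

View pics/w3.png

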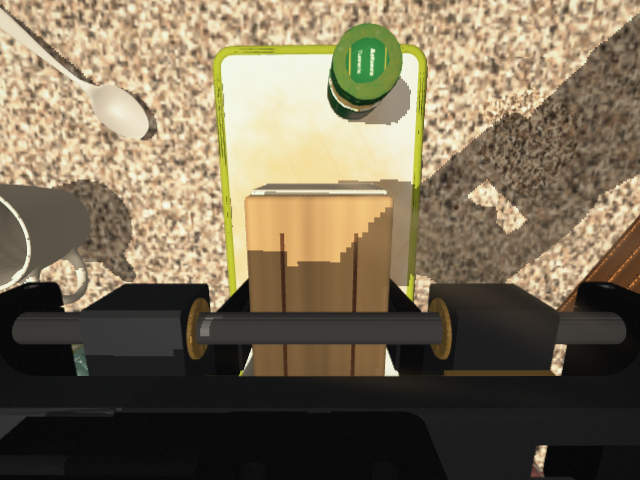

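The wrist view shows the tub held level. The board's near edge is at v≈45, its left edge runs from (215,70) to (229,240) and its right edge from (426,70) to (416,240), and the spice jar is at (367,62), clear of the tub.

```bash
python3 - <<'E'
from h import *
np.set_printoptions(suppress=True,precision=1)
p,r=json.load(open("w1.json")); s=dict(eef_pos=p,tcp_rot=r)
c=env.read_camera("wrist"); R,t=wristRt(s,c)
q=ray(c,[(215,70),(426,70),(229,240),(416,240),(260,45),(320,45)],12,R,t)[:,:2]; print(q)
for i,j in((0,2),(1,3)): print(np.degrees(np.arctan2(*(q[j]-q[i])[::-1])))
print("centre from wrist",q[4:,0].mean()+175.5,(q[0,1]+q[1,1]+q[2,1]+q[3,1])/4)
q=ray(c,[(251,192),(386,192)],196.4-33+51-5,R,t); print(q)
E
```

```text
[[ 363.8 -435.5]
 [ 361.6 -242.1]
 [ 523.2 -430.9]
 [ 521.3 -239. ]
 [ 342.7 -393.7]
 [ 342.1 -339.6]]
1.6625150729375162
1.1290062803634995
centre from wrist 517.9216743489006 -336.8663493059441
[[ 458.2 -368.6  209.4]
 [ 457.6 -312.2  209.4]]
```

Emit:
{"name": "carry_out", "arguments": {
  "motion": [
    [-3,2,10,-0.4,0.6],
    [0,0,30,0,0.6],
    [0,0,30,0,0.6],
    [0,0,30,0,0.6],
    [0,0,25,0,0.6],
    [0,0,10,0,0.6],
    [0,0,5,0,0.6],
    [0,0,0,0,0.6],
    [0,0,0,0,0.6]
  ]
}}

```text
t: 11.3
eef_pos: [516.7, -337.5, 53.7]
tcp_rot: [-3.141, 0.001, -3.123]
ft_force: [-0.2, -0.6, -3.1]
opening: 0.606
grip_force: 30.0
```

Emit:
{"name": "carry_out", "arguments": {
  "motion": [
    [0,0,4,0,0.6],
    [0,0,3,0,0.6],
    [0,0,2,0,0.6],
    [0,0,1,0,0.6],
    [0,0,1,0,0.6],
    [0,0,0,0,0.6]
  ]
}}

```text
t: 11.9
eef_pos: [516.0, -337.3, 41.5]
tcp_rot: [3.141, -0.0, -3.123]
ft_force: [-0.1, 0.5, -4.1]
opening: 0.609
grip_force: 30.0
```

Emit:
{"name": "carry_out", "arguments": {
  "motion": [
    [0,0,1,0,0.6],
    [0,0,1,0,0.6],
    [0,0,0,0,0.6]
  ]
}}

```text
t: 12.2
eef_pos: [516.1, -337.4, 40.1]
tcp_rot: [-3.141, 0.0, -3.123]
ft_force: [-1.1, 1.1, 1.9]
opening: 0.61
grip_force: 30.0
```

Emit:
{"name": "carry_out", "arguments": {
  "motion": [
    [0,0,0.5,0,0.6],
    [0,0,0,0,0.6],
    [0,0,0,0,0.3],
    [0,0,0,0,0.1],
    [0,0,0,0,0.05],
    [0,0,0,0,0.05],
    [0,0,0,0,0.05]
  ]
}}

```text
t: 12.9
eef_pos: [516.1, -337.4, 39.0]
tcp_rot: [3.141, 0.0, -3.123]
ft_force: [0.5, 0.6, -0.3]
opening: 0.934
grip_force: 0.0
```

Emit:
{"name": "carry_out", "arguments": {
  "motion": [
    [0,0,-20,0,0.05],
    [0,0,-30,0,0.05],
    [0,0,-30,0,0.5],
    [0,0,-10,0,1],
    [0,0,0,0,1],
    [0,0,0,0,1],
    [0,0,0,0,1],
    [0,0,0,0,1],
    [0,0,0,0,1]
  ]
}}

```text
t: 13.8
eef_pos: [515.9, -337.3, 128.3]
tcp_rot: [3.141, -0.001, -3.123]
ft_force: [0.2, -0.6, 0.2]
opening: 0.421
grip_force: 0.0
```

Emit:
{"name": "carry_out", "arguments": {
  "motion": [
    [0,0,0,0,1],
    [0,0,0,0,1],
    [0,0,0,0,1],
    [0,0,20,0,1],
    [0,0,15,0,1],
    [0,0,5,0,1],
    [0,0,0,0,1],
    [0,0,0,0,1]
  ]
}}

```text
t: 14.6
eef_pos: [516.3, -337.5, 89.7]
tcp_rot: [-3.141, 0.001, -3.123]
ft_force: [-0.1, -0.8, 0.2]
opening: 0.008
grip_force: 0.0
```

Emit:
{"name": "carry_out", "arguments": {
  "motion": [
    [0,0,2,0,1],
    [0,0,2,0,1],
    [0,0,2,0,1],
    [0,0,2,0,1],
    [0,0,1,0,1],
    [0,0,0,0,1]
  ]
}}

```text
t: 15.2
eef_pos: [516.2, -337.4, 80.1]
tcp_rot: [-3.141, 0.0, -3.123]
ft_force: [0.8, 0.0, 2.1]
opening: 0.004
grip_force: 0.7
```

Contact should be near TCP 82, and home is near TCP 73.

Emit:
{"name": "carry_out", "arguments": {
  "motion": [
    [0,0,1,0,1],
    [0,0,1,0,1],
    [0,0,1,0,1],
    [0,0,1,0,1],
    [0,0,1,0,1],
    [0,0,0,0,1]
  ]
}}

```text
t: 15.8
eef_pos: [516.1, -337.4, 74.9]
tcp_rot: [3.142, 0.0, -3.123]
ft_force: [1.5, -1.0, 1.1]
opening: 0.001
grip_force: 0.9
```

Emit:
{"name": "carry_out", "arguments": {
  "motion": [
    [0,0,1,0,1],
    [0,0,1,0,1],
    [0,0,0,0,1]
  ]
}}

```text
t: 16.1
eef_pos: [516.2, -337.4, 73.3]
tcp_rot: [-3.141, 0.0, -3.123]
ft_force: [-0.5, 0.4, 6.8]
opening: 0.006
grip_force: 2.9
```

Emit:
{"name": "carry_out", "arguments": {
  "motion": [
    [0,0,0.5,0,1],
    [0,0,0.5,0,1],
    [0,0,0,0,1]
  ]
}}

```text
t: 16.4
eef_pos: [516.2, -337.4, 73.2]
tcp_rot: [-3.141, 0.001, -3.123]
ft_force: [-2.3, 1.8, 15.2]
opening: 0.004
grip_force: 7.5
```

Emit:
{"name": "carry_out", "arguments": {
  "motion": [
    [0,0,0.4,0,1],
    [0,0,0,0,1]
  ]
}}

```text
t: 16.6
eef_pos: [516.2, -337.5, 73.1]
tcp_rot: [-3.141, 0.001, -3.123]
ft_force: [-3.3, 1.9, 18.5]
opening: 0.006
grip_force: 9.3
```

Emit:
{"name": "carry_out", "arguments": {
  "motion": [
    [0,0,-10,0,1],
    [0,0,-30,0,1],
    [0,0,-40,0,1],
    [0,0,-40,0,1],
    [0,30,-30,0,1],
    [0,40,0,0,1],
    [0,40,0,0,1],
    [0,40,0,0,1],
    [0,40,0,0,1],
    [0,0,0,0,1]
  ]
}}

```text
t: 17.6
eef_pos: [511.7, -143.6, 221.7]
tcp_rot: [3.14, -0.001, -3.12]
ft_force: [0.3, 0.2, -0.3]
opening: 0.003
grip_force: 0.0
```

```bash
python3 - <<'E'
from h import *
print(env.state()["eef_pos"],env.state()["t"])
c=env.read_camera("top")["color"][:,:,::-1]; a=cv2.resize(c[130:360,120:520],None,fx=2,fy=2,interpolation=cv2.INTER_CUBIC); cv2.imwrite("pics/end.png",a)
E
```

```text
[ 511.72311134 -143.58655921  221.72822879] 17.6
```

View pics/end.png

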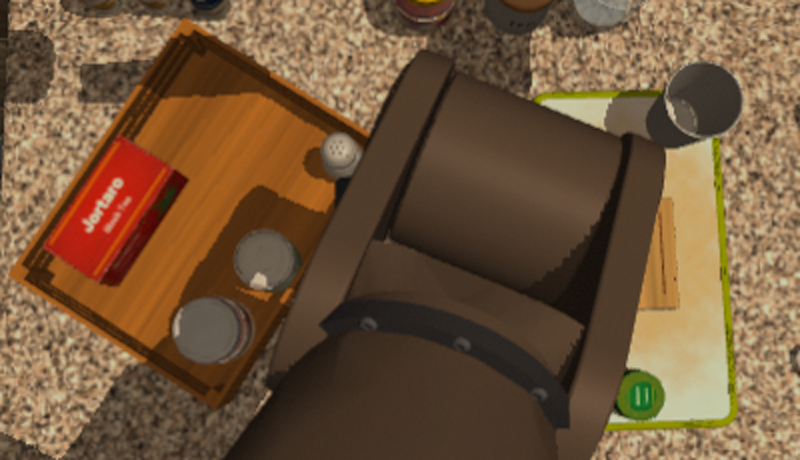

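The crate's contents are standing. The tub is on the board with its right edge at u≈675, v from 197 to 308, parallel to the board's edge, and the tumbler (703,100) and spice jar (638,395) haven't moved.

```bash
python3 -c "
from cell import env; print(env.job_done())"
```

```text
the job is handed in; nothing more can be done
None
```

The tub was pushed into the crate's empty end, lifted out and set lengthwise in the middle of the board; its lid was then pressed until it stopped at its home height, and the job was handed in at about 18 s with the hand clear and everything else still standing.

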